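Clear the slideway and proof-pull a connector

TASK

On the bench pull tester, a mated connector is clamped ready for its retention check: with the scraper block, not with the fingers, sweep the four brass clippings off the steel slideway into the catch tray along its side, before the carriage is moved, and stand the block upright back on the bench clear of the tester. Then take the bow handle and draw the spring-return carriage out until its pointer stands in the notch of the index clip, never pulling it beyond the notch, and finish while holding it there with the gripper; it springs back if let go. Leave the index clip and everything else on the bench as it is.

Things in the scene. Friction and masses are not known exactly. Their poses are not given: they have to be found in the camera images.
- tester: Bench pull tester, bolted down. Origin on the bench (z = 0), on the slideway's centre line, below the carriage's front end when home. Its -y axis is the direction of pull; its x axis runs across the slideway. A rule (x 62 to 92 mm) with the index clip (x to 110 mm), at most 38 mm high, runs along the +x side, the catch tray along the -x side; the clamped connector is at the +y end.
- way (a point): Middle of the free top face of the flat steel slideway in front of the carriage, 30 mm above the bench: 100 mm wide (50 mm either side in x), 155 mm long in y. Axes as the tester's.
- tray (a point): Middle of the floor of the catch tray beside the slideway, 5 mm above the bench: x from the slideway's edge to 34 mm beyond this point, 142 mm long in y, walls 23 mm above the bench; no wall on the slideway side. Axes as the tester's.
- carriage: Carriage with gauge barrel and bow handle. Axes as the tester's, same origin when home. Body x -58 to 58 mm, y 0 (front) to 80 mm, top 52 mm above the bench; barrel behind the handle from y = 55 mm, top 82 mm. Slides up to 110 mm along -y against a return spring: 3 N at home plus 1.6 N per 10 mm (10 to 17 N at the notch).
- handle (a point): Centre of the bow handle's cross bar: black round bar 14 mm thick, 80 mm long along the tester's x axis, centre 108 mm above the bench and 56 mm above the carriage top, 15 mm behind the carriage front (y = +15 mm in the carriage frame). Free all round between its two legs, which stand 45 mm either side of this point. Moves with the carriage.
- pointer (a point): Tip of the carriage's thin black pointer (4 mm wide, 16 mm long, lies along the tester's x axis) beside the white rule, 34.5 mm above the bench; moves with the carriage. Axes as the tester's.
- notch (a point): Middle of the mouth of the notch (14 mm wide along y) in the dark steel index clip on the rule, 34.5 mm above the bench; the mark. Axes as the tester's. The pointer is at the mark when both have the same y in the tester's frame; 45 to 85 mm of pull from home. The clip is clamped and stays.
- scraper_center (a point): Centre (half-way up, 29.5 mm above its underside) of the loose scraper block, standing upright on the bench to the tester's right (-y side): 100 mm long along its y axis, 59 mm high, about 150 g. Lower 22 mm: grey shoe 20 mm thick (x), flat underside; above it a wooden grip 26 mm thick (x), 92 mm long, top 29.5 mm above this point. Z axis up.
- clip0_center (a point): Centre of a loose brass terminal-strip clipping, 24 x 9 x 9 mm, 12 g, lying on the slideway in front of the carriage.
- clip1_center (a point): Centre of a loose brass terminal-strip clipping, 18 x 10 x 8 mm, 12 g, lying on the slideway in front of the carriage.
- clip2_center (a point): Centre of a loose brass terminal-strip clipping, 21 x 9 x 10 mm, 12 g, lying on the slideway in front of the carriage.
- clip3_center (a point): Centre of a loose brass terminal-strip clipping, 16 x 11 x 8 mm, 12 g, lying on the slideway in front of the carriage.
- tape: Bystander, loose: roll of black tape, 72 mm across, 19 mm high; origin under its centre. Leave alone.
- pliers: Bystander, loose: crimping pliers, blue handles, 200 mm long, 20 mm high; origin under the middle. Leave alone.
- plug_a: Bystander, loose: loose black connector 45 x 30 x 24 mm; origin under its centre. Leave alone.
- plug_b: Bystander, loose: loose black connector 34 x 24 x 22 mm; origin under its centre. Leave alone.
- sleeve: Bystander, loose: short white plastic sleeve lying down, 40 mm long, 16 mm thick; origin at its underside. Leave alone.
- wood_pad: Bystander, loose: small plywood soldering pad 60 x 90 x 16 mm; origin under its centre. Leave alone.
- driver: Bystander, loose: screwdriver lying down; origin on its underside. Leave alone.
There are look-alikes about, which are no part of the job. Of the things that look like the part that bears scraper_center, the smallest one is meant.

How it is judged:
On the way, in this order (a step that is already met when the one before it is completed fails the run):
1. all four clippings are in the catch tray while the carriage is still home (x of clip0_center in the frame of tester between -0.122 and -0.046 m and y of clip0_center in the frame of tester between -0.145 and 0.004 m and height (world z) of each of clip0_center, clip1_center, clip2_center, clip3_center below 0.026 m and x of clip1_center in the frame of tester between -0.122 and -0.046 m and y of clip1_center in the frame of tester between -0.145 and 0.004 m and x of clip2_center in the frame of tester between -0.122 and -0.046 m and y of clip2_center in the frame of tester between -0.145 and 0.004 m and x of clip3_center in the frame of tester between -0.122 and -0.046 m and y of clip3_center in the frame of tester between -0.145 and 0.004 m and distance of pointer from where it was at the start of the episode below 0.006 m), for 0.2 s.
2. the scraper block stands upright on the bench, let go (height (world z) of scraper_center below 0.0325 m and angle between scraper_center's own z axis and vertical below 0.15 rad and contact force between the arm and scraper below 0.1 N and linear speed of scraper below 0.02 m/s), for 0.2 s.
At the end, for the whole second after the job is handed in: The gripper's fingers hold the carriage still (under 10 mm/s, finger contact over 4 N) with the pointer within 7 mm of the middle of the notch; all four clippings lie in the catch tray; the scraper block stands upright (within 0.15 rad) on the bench itself, untouched (y of pointer in the frame of notch between -0.007 and 0.007 m and linear speed of carriage below 0.01 m/s and contact force between the fingers and carriage above 4 N and contact force between each of carriage, the arm and scraper below 0.1 N and x of clip0_center in the frame of tester between -0.122 and -0.046 m and y of clip0_center in the frame of tester between -0.145 and 0.004 m and height (world z) of each of clip0_center, clip1_center, clip2_center, clip3_center below 0.026 m and x of clip1_center in the frame of tester between -0.122 and -0.046 m and y of clip1_center in the frame of tester between -0.145 and 0.004 m and x of clip2_center in the frame of tester between -0.122 and -0.046 m and y of clip2_center in the frame of tester between -0.145 and 0.004 m and x of clip3_center in the frame of tester between -0.122 and -0.046 m and y of clip3_center in the frame of tester between -0.145 and 0.004 m and height (world z) of scraper_center below 0.0325 m and angle between scraper_center's own z axis and vertical below 0.15 rad); the arm keeps its last pose, push and grip.
It fails at once if the carriage is drawn out by more than 15 mm while a clipping still lies on the slideway (distance of pointer from where it was at the start of the episode above 0.015 m and height (world z) of any of clip0_center, clip1_center, clip2_center, clip3_center above 0.0325 m).
It fails at once if the pointer goes more than 14 mm beyond the middle of the notch (y of pointer in the frame of notch below -0.014 m).
It fails at once if the robot touches a clipping itself (contact force between the arm and clip0 above 0.5 N or contact force between the arm and clip1 above 0.5 N or contact force between the arm and clip2 above 0.5 N or contact force between the arm and clip3 above 0.5 N).
It fails at once if the index clip is moved by more than 4 mm (distance of notch from where it was at the start of the episode above 0.004 m).
It fails at once if a bystander is moved by more than 25 mm (distance of any of tape, pliers, plug_a, plug_b, sleeve, wood_pad, driver from where it was at the start of the episode above 0.025 m).
It also fails if it takes over 58 s, if anything falls off the work surface, if the arm or the gripper's body presses on something with over 40 N, if the wrist force passes 120 N, or if a joint passes its speed limit or range.

ROBOT

A 6-joint arm with a two-finger parallel gripper is mounted at the origin on the work surface. World frame = base frame: x ahead of the robot, y to its left, z up, the work surface at z = 0. Lengths are in m, angles in rad, forces in N, time in s.
With the tool pointing down it reaches from about 0.35 to 0.775 m from the base axis. Payload 5.5 kg.
Tool frame: the origin (TCP) lies at the very end of the fingers, on their centre line; the grasp point (between the pads) lies 19 mm behind it; z points along the fingers, y is the direction in which the jaws open and shut (so a half turn about z gives the same grasp; the last joint's range is limited). The gripper opens to 85 mm and grips with 20 to 120 N. Pads are 22 mm wide; open, the fingers measure 114 mm over their backs; the gripper's body (76 mm by 85 mm) begins 54 mm behind the grasp point. The pads swing forward as they close: fully open they stand 13 mm farther back than shut.
Start: joints at [-0.14, 0.313, 0.046, 1.304, 0, 1.431], TCP at [0.575, -0, 0.231] pointing down, gripper open.
Joint ranges: [-2.76, 2.76], [-0.86, 1.69], [-1.03, 1.26], [-2.2, 2.34], [-1.47, 1.5], [-3.14, 3.14]. Speed limits (rad/s): [2.57, 2.57, 3.14, 3.14, 3.14, 3.14].

INTERFACE

Orientations are given as a unit quaternion [w, x, y, z].
In Python, from workcell import get_state, imaging, env, spotter gives the robot as it stands.
- The arm moves only by the tool play_rows, never from a script. Its argument "moves" is a list of rows, each an object with "claw": the finger opening in cm, from 0 to 8.54; "delta_pos": the shift along the tool's x, y, z in cm, a list of three; "twist": the turn about the tool's z in degrees. A call has 1 to 12 rows; each row is the pose to reach, as a shift and turn from the pose commanded when the call began, along the tool's axes at that moment; what a row does not reach only later rows make up. A row lasts 1/8 s, in which the tool goes at most 62.5 mm and 10.7 degrees, less where a joint would pass 70% of its speed; a pose out of reach is approached as far as the arm can. A call with a gripper value outside its range is refused whole. The fingers move at their own pace and stop on an object; "force" is the grip in N (left out, the last holds). Time passes only in rows, so rows that repeat a pose let the fingers close. It gives the time, the measured TCP pose, the force and the opening at its end, in the units of the state.
- get_state(): the state, without advancing time (a new reading comes with each control period).
- imaging.read_camera(name): name is "scene" or "side" or "wrist"; returns the picture (480x640x3 uint8, red, green, blue); there is no depth.
- imaging.camera_info(name): a dict with "fx", "fy", "cx", "cy" (pixels), "k1" (the pictures are not rectified: a ray, as slopes to the right and down, at radius r is drawn at 1 + k1 r^2 times it, then the intrinsics apply), "world_to_cam" (4x4, takes a point from world to camera coordinates). Camera axes: x right, y down, z forward; pixel columns grow to the right and rows downward; lengths in m; the calibration is good to about 2 mm. A picture is of the moment at which its call begins: read the wrist's pose just before it. camera_info takes no time and is no camera call; for the wrist camera it gives the pose at the moment of the call.
- env.hand_in(): hands the job in, once; it reports no verdict.
Trained networks look in the newest picture that a camera, given by its name, has taken for a name from the list of things; names that differ only in an ending like _2 or _b are one class to them, and where a whole thing is asked for, a point or a joint stands for the part that bears it (a point fixed in the world has none). Each returns a list of dicts, best first, with "conf" (0 to 1); they miss things now and then, are a little off and sometimes report something else, mostly with a low value. They report only what shows in the picture. A call takes as long as a camera call. They do not tell look-alikes from the thing itself.
- spotter.spot_in(camera, query): "extent" ([left, top, right, bottom] in pixels, round what is visible of it).
The state is a dict: "clock": time; "joint_pos": joint angles; "qvel": joint speeds; "tau": joint torques, N m; "tcp_pos": TCP position; "orientation": TCP orientation; "wrist_force": force on the tool from outside, world axes, zero at the start; "ft_torque": the same for the moment, N m; "finger_gap": finger opening in m.
Only numpy, scipy, OpenCV 4.12 (cv2) and the standard library are available. Lean on these libraries where they do the work, as an engineer would, in place of code of your own. Each camera call takes 0.05 s, during which the arm holds its last target. There are 200 camera calls.

## Working session

There is one attempt and no reset: what is moved stays moved. The work goes in short steps, Python scripts to look and compute and a tool call to move; the robot and the scene stay as the last step left them, time stands still between calls to the robot, and variables do not carry over. Pictures are saved under pics/ and viewed, about 8 in all and at most 12, crops included, and the job is handed in when it is done.

Besides the shell and the picture viewer there is one more tool, called after "Call:" by a JSON object that holds its "name" and its "arguments", one argument or row to a line. play_rows: Moves the arm, as the interface text tells. Its arguments: {"type":"object","properties":{"moves":{"type":"array"},"force":{"type":"number"}},"required":["moves"]}

```bash
mkdir -p pics; ls; cat > h.py <<'E'
import numpy as np, cv2
from workcell import get_state, imaging, env, spotter
def ray(cam,uv,info=None):
    i=info or imaging.camera_info(cam)
    d=np.array([(uv[0]-i['cx'])/i['fx'],(uv[1]-i['cy'])/i['fy']])
    s=d.copy()
    for _ in range(20): s=d/(1+i['k1']*(s@s))
    T=np.array(i['world_to_cam']);R=T[:3,:3];t=T[:3,3]
    return -R.T@t, R.T@np.array([s[0],s[1],1.])
def onz(cam,uv,z,info=None):
    o,d=ray(cam,uv,info); return o+d*(z-o[2])/d[2]
def proj(cam,P,info=None):
    i=info or imaging.camera_info(cam)
    T=np.array(i['world_to_cam']);p=T[:3,:3]@np.array(P)+T[:3,3];s=p[:2]/p[2]
    s=s*(1+i['k1']*(s@s)); return np.array([i['fx']*s[0]+i['cx'],i['fy']*s[1]+i['cy']])
E
python3 - <<'E'
from h import *
for c in ['scene','side','wrist']:
    im=imaging.read_camera(c); cv2.imwrite(f'pics/{c}0.png',im[:,:,::-1])
    i=imaging.camera_info(c);T=np.array(i['world_to_cam']);print(c,(-T[:3,:3].T@T[:3,3]).round(3),T[2,:3].round(2),i['fx'],i['k1'])
    if c!='wrist' :
        for q in ['tester','carriage','handle','pointer','notch','scraper_center','clip0_center']:
            print(q,[(np.round(r['extent']).astype(int).tolist(),round(r['conf'],2)) for r in spotter.spot_in(c,q)[:5]])
print(get_state())
E
```

```text
pics
scene [ 1.158 -0.117  0.947] [-0.59  0.04 -0.8 ] 504.9326807654681 -0.0598515317921923
tester [([333, 243, 625, 338], 0.61)]
carriage [([409, 254, 501, 324], 0.61)]
handle [([410, 256, 505, 326], 0.93)]
pointer [([408, 259, 507, 326], 0.57), ([191, 333, 294, 380], 0.52), ([443, 343, 543, 366], 0.26)]
notch [([379, 319, 400, 342], 0.84), ([189, 334, 295, 379], 0.18)]
scraper_center [([187, 160, 219, 225], 0.87), ([213, 220, 259, 245], 0.61), ([248, 167, 301, 214], 0.58)]
clip0_center [([366, 285, 371, 294], 0.46)]
side [ 0.286 -0.98   1.1  ] [ 0.19  0.65 -0.73] 616.4604903512992 -0.21055210493362603
tester [([276, 118, 368, 253], 0.83)]
carriage [([295, 141, 348, 204], 0.55)]
handle [([297, 141, 347, 202], 0.73)]
pointer [([298, 144, 348, 204], 0.83), ([385, 223, 398, 237], 0.35)]
notch [([354, 199, 367, 222], 0.6)]
scraper_center [([207, 278, 242, 350], 0.84), ([207, 365, 275, 403], 0.82)]
clip0_center []
wrist [0.575 0.074 0.373] [ 0.   -0.29 -0.96] 372.4140139907103 -0.04817987701876498
{'clock': 0.85, 'joint_pos': array([-1.39570527e-01,  3.13162256e-01,  4.60882465e-02,  1.30358731e+00,
       -2.45451825e-05,  1.43116950e+00]), 'qvel': array([ 0.0002601 ,  0.00109074, -0.00043599,  0.00140313,  0.0016387 ,
       -0.00099605]), 'tau': array([ 3.70726884e-04, -4.80419326e+01,  2.98809081e+01, -5.17807587e-05,
       -1.47107953e-04,  3.23307052e-05]), 'tcp_pos': array([ 5.75039560e-01, -5.67987395e-06,  2.31339860e-01]), 'orientation': array([6.12963253e-05, 7.07086876e-01, 7.07126683e-01, 3.08254834e-05]), 'wrist_force': array([-1.11805434,  0.01607432, -0.31261096]), 'ft_torque': array([ 0.00876752,  0.00206482, -0.02763928]), 'finger_gap': 0.08569795936670072}
```

View pics/scene0.png

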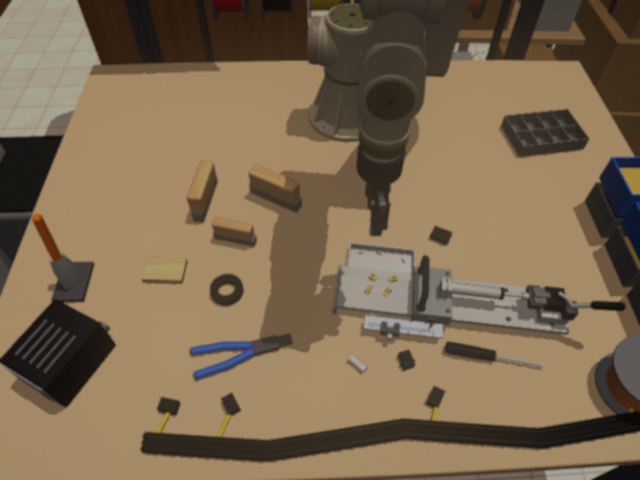

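View pics/side0.png

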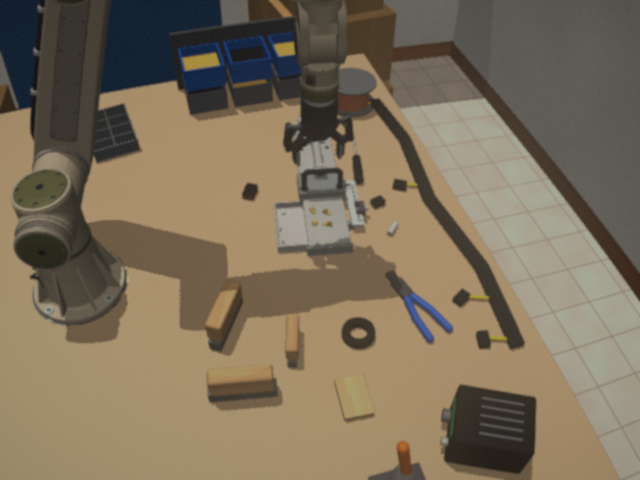

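Scene view: three block candidates, at scene px (203,188), (274,186) and (234,231); in the side view they are at (240,380), (225,313) and (292,340). The tray is toward the robot, with the clippings at about (380,285). The smallest block looks to be (234,231). I'll check that in a close crop.

```bash
python3 - <<'E'
from h import *
im=cv2.imread('pics/scene0.png'); 
a=cv2.resize(im[150:265,180:310],None,fx=6,fy=5*1.0*6/5,interpolation=cv2.INTER_CUBIC)[:, :400*2]
b=cv2.resize(im[235:345,325:515],None,fx=4,fy=4,interpolation=cv2.INTER_CUBIC)
a=cv2.resize(im[150:250,180:310],None,fx=4,fy=4,interpolation=cv2.INTER_CUBIC)
cv2.imwrite('pics/crop1.png',b)
s=cv2.imread('pics/side0.png')
c=cv2.resize(s[270:410,195:315],None,fx=2,fy=2,interpolation=cv2.INTER_CUBIC)
H=np.zeros((400,a.shape[1]+c.shape[1],3),np.uint8);H[:400,:a.shape[1]]=a;H[:c.shape[0],a.shape[1]:]=c
cv2.imwrite('pics/crop2.png',H);print(H.shape,b.shape)
E
```

```text
(400, 760, 3) (440, 760, 3)
```

View pics/crop2.png

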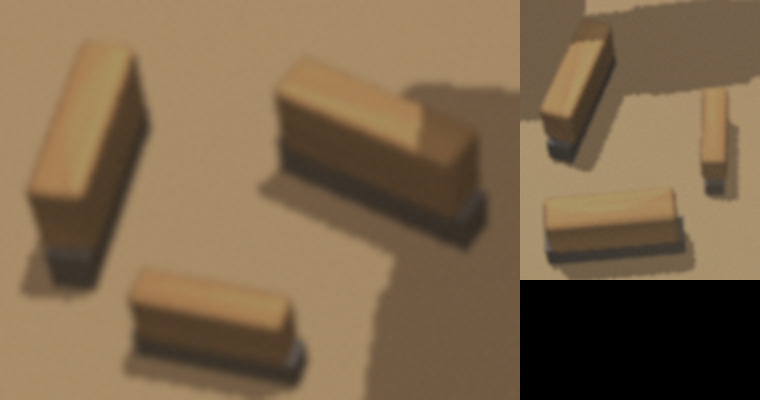

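View pics/crop1.png

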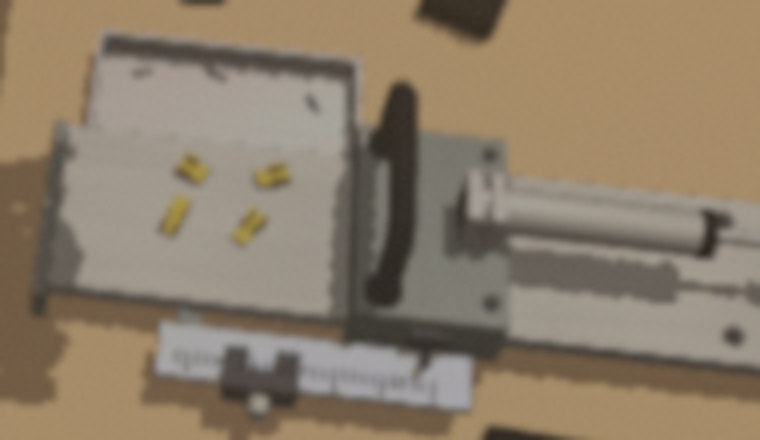

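The smallest block is the one at scene (234,231), lower left in the crop. The second crop shows four clippings at crop px (190,168), (271,176), (175,215) and (250,226). The handle runs from (402,90) to (383,295), the pointer tip is at about (418,370), and the notch at about (261,355).

```bash
python3 - <<'E'
from h import *
a=lambda x,y:(180+x/4,150+y/4)
b=lambda x,y:(325+x/4,235+y/4)
i=imaging.camera_info('scene')
P=[onz('scene',a(*p),.059,i) for p in [(143,270),(293,297),(285,330),(131,300)]]
print('scraper top',np.round(P,3).tolist(),'c',np.mean(P,0).round(3),'dir',np.degrees(np.arctan2(*( (P[1]-P[0]+P[2]-P[3])[:2][::-1]))),np.linalg.norm(P[1]-P[0]),np.linalg.norm(P[2]-P[1]))
s=lambda x,y:(195+(x-520)/2,270+y/2)
P=[onz('side',s(*p),.059) for p in [(703,88),(727,90),(724,163),(702,162)]]
print('side',np.mean(P,0).round(3))
for n,p,z in [('way TL',(60,125),.03),('way BL',(48,290),.03),('way TR',(355,150),.03),('way BR',(345,318),.03),('h0',(402,90),.112),('h1',(383,295),.112),('ptr',(418,370),.0345),('notchL',(235,355),.036),('notchR',(287,362),.036),('c0',(190,168),.035),('c1',(271,176),.035),('c2',(175,215),.035),('c3',(250,226),.035),('trayTL',(103,36),.023),('trayTR',(357,62),.023),('rodEnd',(715,230),.07),('carr front top L',(360,130),.052),('carr back',(505,145),.052),('carr backR',(498,345),.052)]:
    print(n,onz('scene',b(*p),z,i).round(3))
E
```

```text
scraper top [[0.422, -0.328, 0.059], [0.444, -0.242, 0.059], [0.467, -0.245, 0.059], [0.444, -0.332, 0.059]] c [ 0.444 -0.287  0.059] dir 75.23712128877588 0.08889491541138758 0.023585006559033676
side [ 0.441 -0.293  0.059]
way TL [ 0.544 -0.051  0.03 ]
way BL [ 0.646 -0.062  0.03 ]
way TR [0.565 0.109 0.03 ]
way BR [0.667 0.09  0.03 ]
h0 [0.582 0.118 0.112]
h1 [0.7   0.091 0.112]
ptr [0.701 0.121 0.034]
notchL [0.69  0.03  0.036]
notchR [0.695 0.055 0.036]
c0 [0.577 0.017 0.035]
c1 [0.583 0.06  0.035]
c2 [0.606 0.007 0.035]
c3 [0.614 0.046 0.035]
trayTL [ 0.479 -0.022  0.023]
trayTR [0.501 0.12  0.023]
rodEnd [0.645 0.278 0.07 ]
carr front top L [0.566 0.108 0.052]
carr back [0.578 0.185 0.052]
carr backR [0.697 0.159 0.052]
```

View pics/wrist0.png

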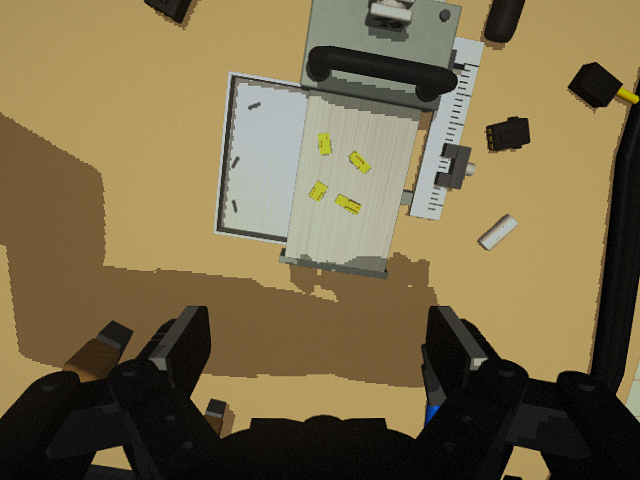

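```bash
python3 - <<'E'
from h import *
im=cv2.imread('pics/wrist0.png')
cv2.imwrite('pics/crop3.png',cv2.resize(im[20:290,210:490],None,fx=2.2,fy=2.2,interpolation=cv2.INTER_CUBIC))
b=lambda x,y:(x,y)
T=np.array([[0,0]])
i=imaging.camera_info('wrist')
for n,p,z in [('lipL',(280,258),.03),('lipR',(387,275),.03),('wayL0',(307,97),.03),('wayL1',(288,250),.03),('rule0',(485,40),.034),('rule1',(440,219),.034),('trayTL',(231,73),.023),('trayBL',(216,234),.023),('h0',(315,63),.115),('h1',(450,80),.115),('carrL',(302,86),.052),('carrR',(452,107),.052),('clip',(325,143),.035),('clip',(359,161),.035),('clip',(318,190),.035),('clip',(348,204),.035)]:
    print(n,onz('wrist',p,z,i).round(4))
E
```

```text
lipL [ 0.5382 -0.0465  0.03  ]
lipR [ 0.6438 -0.0645  0.03  ]
wayL0 [0.566  0.1014 0.03  ]
wayL1 [ 0.5462 -0.0382  0.03  ]
rule0 [0.7152 0.1474 0.034 ]
rule1 [ 0.6901 -0.0065  0.034 ]
trayTL [0.4995 0.1223 0.023 ]
trayBL [ 0.4753 -0.024   0.023 ]
h0 [0.5735 0.1154 0.115 ]
h1 [0.6612 0.1057 0.115 ]
carrL [0.5626 0.1081 0.052 ]
carrR [0.6857 0.0925 0.052 ]
clip [0.5816 0.0626 0.035 ]
clip [0.6121 0.047  0.035 ]
clip [0.5754 0.0209 0.035 ]
clip [0.6031 0.008  0.035 ]
```

View pics/crop3.png

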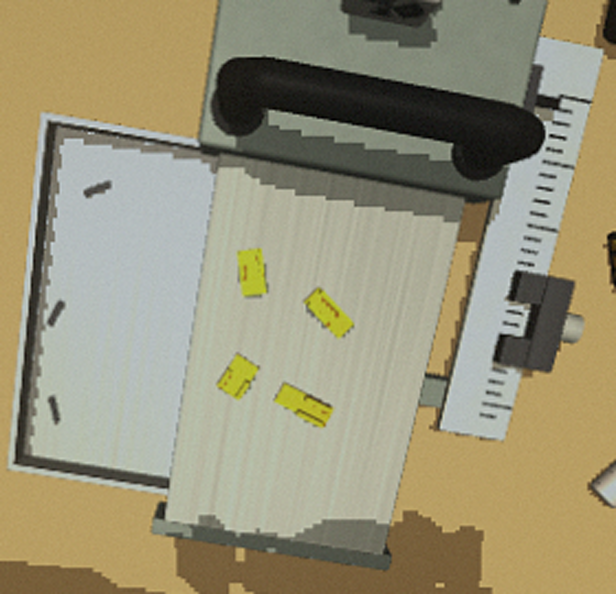

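The wrist picture shows the tester clearly, with yaw about -9°, origin about (0.617, 0.101), and the clippings at tester x -29 to +4 mm, y -43 to -94 mm. Next I move above the scraper.

Call:
{"name": "play_rows", "arguments": {
  "moves": [
    {"claw": 8, "delta_pos": [-4, -1.8, 0], "twist": 3},
    {"claw": 7, "delta_pos": [-9, -4, 0], "twist": 6},
    {"claw": 6, "delta_pos": [-14, -6.3, 0], "twist": 9},
    {"claw": 6, "delta_pos": [-19, -8.5, 0], "twist": 12},
    {"claw": 6, "delta_pos": [-24, -10.8, 0], "twist": 15},
    {"claw": 6, "delta_pos": [-28, -12.6, 0], "twist": 15},
    {"claw": 6, "delta_pos": [-29, -13, 0], "twist": 15},
    {"claw": 6, "delta_pos": [-29, -13, 0], "twist": 15},
    {"claw": 6, "delta_pos": [-29, -13, 0], "twist": 15}
  ]
}}

```text
clock: 1.98
tcp_pos: [0.4455, -0.2889, 0.2313]
orientation: [-0.0, 0.793, 0.609, 0.0]
wrist_force: [0.6, 0.3, -0.3]
finger_gap: 0.0601
```

```bash
python3 - <<'E'
from h import *
s=get_state();print(s['clock'],s['tcp_pos'].round(4),s['orientation'].round(4))
i=imaging.camera_info('wrist');im=imaging.read_camera('wrist');cv2.imwrite('pics/wrist1.png',im[:,:,::-1])
import pickle;pickle.dump(i,open('i1.pkl','wb'))
E
```

```text
1.975 [ 0.4455 -0.2889  0.2313] [-2.000e-04  7.929e-01  6.093e-01  2.000e-04]
```

View pics/wrist1.png

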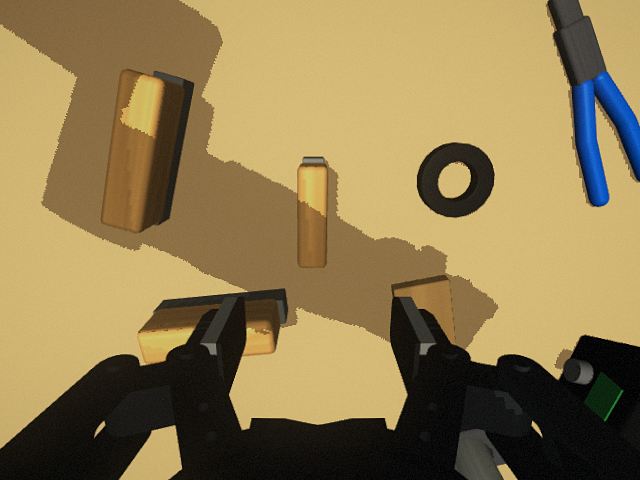

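```bash
python3 - <<'E'
from h import *
import pickle;i=pickle.load(open('i1.pkl','rb'))
P=[onz('wrist',p,.059,i) for p in [(299,166),(326,166),(326,267),(298,267)]]
c=np.mean(P,0);d=P[0]+P[1]-P[2]-P[3];print(np.round(P,4).tolist(),c,np.degrees(np.arctan2(d[1],d[0])))
t=np.array([.4455,-.2889,.2313]);a=np.radians(75);e=c-t
w,x,y,z=0,.793,.609,0
tx=np.array([1-2*y*y,2*x*y]);ty=np.array([2*x*y,1-2*x*x]);print(tx,ty,'tool shift cm',100*e[:2]@tx,100*e[:2]@ty, np.degrees(np.arctan2(tx[1],tx[0])))
print('big block end',onz('wrist',(287,322),0,i), onz('wrist',(287,292),0.03,i))
E
```

```text
[[0.442, -0.2414, 0.059], [0.4637, -0.2472, 0.059], [0.4411, -0.334, 0.059], [0.4167, -0.3274, 0.059]] [ 0.44089182 -0.28750124  0.059     ] 74.49163198596004
[0.258238 0.965874] [ 0.965874 -0.257698] tool shift cm 0.016102090603654706 -0.4811380205443741 75.03139479943442
big block end [ 0.37767633 -0.40847796  0.        ] [ 0.39424762 -0.36060115  0.03      ]
```

Call:
{"name": "play_rows", "arguments": {
  "moves": [
    {"claw": 6, "delta_pos": [0, -0.5, 3], "twist": 0.5},
    {"claw": 6, "delta_pos": [0, -0.5, 8], "twist": 0.5},
    {"claw": 6, "delta_pos": [0, -0.5, 13], "twist": 0.5},
    {"claw": 6, "delta_pos": [0, -0.5, 17], "twist": 0.5},
    {"claw": 6, "delta_pos": [0, -0.5, 19.5], "twist": 0.5},
    {"claw": 6, "delta_pos": [0, -0.5, 20.5], "twist": 0.5},
    {"claw": 6, "delta_pos": [0, -0.5, 20.5], "twist": 0.5},
    {"claw": 1.5, "delta_pos": [0, -0.5, 20.5], "twist": 0.5},
    {"claw": 1.5, "delta_pos": [0, -0.5, 20.5], "twist": 0.5},
    {"claw": 1.5, "delta_pos": [0, -0.5, 20.5], "twist": 0.5},
    {"claw": 1.5, "delta_pos": [0, -0.5, 20.5], "twist": 0.5},
    {"claw": 1.5, "delta_pos": [0, -0.5, 20.5], "twist": 0.5}
  ],
  "force": 50
}}

```text
clock: 3.52
tcp_pos: [0.441, -0.2894, 0.0276]
orientation: [0.001, 0.796, 0.605, 0.0]
wrist_force: [0.4, 0.9, 6.7]
finger_gap: 0.0254
```

Call:
{"name": "play_rows", "arguments": {
  "moves": [
    {"claw": 1.5, "delta_pos": [0, 0, -2], "twist": 0},
    {"claw": 1.5, "delta_pos": [0, 0, -6], "twist": 0},
    {"claw": 1.5, "delta_pos": [2, 0.6, -10], "twist": 0},
    {"claw": 1.5, "delta_pos": [6, 1.8, -11], "twist": -2},
    {"claw": 1.5, "delta_pos": [11, 3.4, -11], "twist": -4},
    {"claw": 1.5, "delta_pos": [16, 4.9, -11], "twist": -6},
    {"claw": 1.5, "delta_pos": [21, 6.4, -11], "twist": -6.6},
    {"claw": 1.5, "delta_pos": [26, 8, -11], "twist": -6.6},
    {"claw": 1.5, "delta_pos": [31, 9.5, -11], "twist": -6.6},
    {"claw": 1.5, "delta_pos": [34.5, 10.6, -11], "twist": -6.6},
    {"claw": 1.5, "delta_pos": [35.6, 10.9, -11], "twist": -6.6},
    {"claw": 1.5, "delta_pos": [35.6, 10.9, -11], "twist": -6.6}
  ]
}}

```text
clock: 5.03
tcp_pos: [0.6401, 0.0255, 0.1358]
orientation: [-0.0, 0.76, 0.65, -0.0]
wrist_force: [-0.5, -0.4, -1.7]
finger_gap: 0.0254
```

```bash
python3 - <<'E'
from h import *
s=get_state();print(s['clock'],s['tcp_pos'].round(4),s['orientation'].round(4),s['finger_gap'])
i=imaging.camera_info('wrist');im=imaging.read_camera('wrist');cv2.imwrite('pics/wrist2.png',im[:,:,::-1])
import pickle;pickle.dump(i,open('i2.pkl','wb'))
E
```

```text
5.025 [0.6401 0.0255 0.1358] [-2.000e-04  7.595e-01  6.505e-01 -5.000e-04] 0.02540503435161998
```

View pics/wrist2.png

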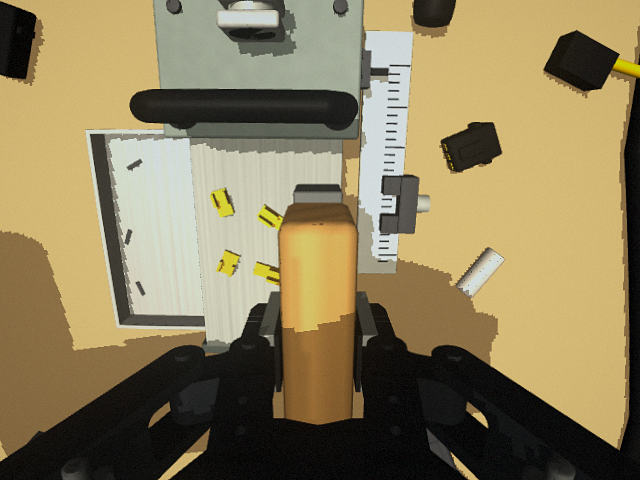

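```bash
python3 - <<'E'
from h import *
import pickle;i=pickle.load(open('i2.pkl','rb'))
def T(P):
    r=np.array(P[:2])-[.617,.101];a=np.radians(-9);x=np.array([np.cos(a),np.sin(a)]);y=np.array([-x[1],x[0]]);return np.round([r@x,r@y],4)
for n,p,z in [('wayL0',(190,139),.03),('wayL1',(205,335),.03),('wayR0',(342,139),.03),('rule0',(411,30),.034),('rule1',(396,272),.034),('trayTL',(88,130),.023),('trayBL',(118,327),.023),('carFL',(164,136),.052),('carFR',(360,137),.052),('hL',(131,107),.108),('hR',(357,109),.108),('hc front',(244,125),.108),('hc back',(244,90),.108),('ptr tip',(388,72),.0345),('notch lo',(382,210),.038),('notch up',(382,194),.038),('c',(221,202),.035),('c',(270,216),.035),('c',(229,262),.035),('c',(266,273),.035),('clipR end',(283,226),.035),('clipR2',(283,283),.035)]:
    P=onz('wrist',p,z,i);print(n,P.round(4),T(P))
print('tcp',T([.6401,.0255]))
# block top face ends
P=[onz('wrist',p,.168-.001,i) for p in [(279,232),(357,232)]];print([T(p) for p in P])
print('shoe end',[T(onz('wrist',p,.108+.022,i)) for p in [(295,185),(341,185)]])
E
```

```text
wayL0 [0.5689 0.1061 0.03  ] [-0.0483 -0.0024]
wayL1 [ 0.5438 -0.0353  0.03  ] [-0.051 -0.146]
wayR0 [0.666  0.0905 0.03  ] [ 0.05   -0.0027]
rule0 [0.715 0.147 0.034] [0.0896 0.0608]
rule1 [ 0.691  -0.0047  0.034 ] [ 0.0896 -0.0928]
trayTL [0.4995 0.1237 0.023 ] [-0.1196  0.0041]
trayBL [ 0.4741 -0.0222  0.023 ] [-0.1219 -0.1441]
carFL [0.5613 0.1098 0.052 ] [-0.0564 -0.0001]
carFR [0.6753 0.0908 0.052 ] [ 0.0592 -0.0009]
hL [0.5724 0.1215 0.108 ] [-0.0472  0.0133]
hR [0.6697 0.1048 0.108 ] [0.0514 0.0119]
hc front [0.6199 0.1059 0.108 ] [0.0021 0.0053]
hc back [0.6229 0.12   0.108 ] [0.0028 0.0197]
ptr tip [0.6988 0.1257 0.0345] [0.0769 0.0371]
notch lo [0.6853 0.042  0.038 ] [ 0.0767 -0.0476]
notch up [0.6865 0.0526 0.038 ] [ 0.0762 -0.037 ]
c [0.581  0.0633 0.035 ] [-0.0297 -0.0429]
c [0.6113 0.0488 0.035 ] [ 0.0026 -0.0524]
c [0.5768 0.0211 0.035 ] [-0.0272 -0.0852]
c [0.6007 0.0091 0.035 ] [-0.0017 -0.0933]
clipR end [0.6187 0.0407 0.035 ] [ 0.0111 -0.0593]
clipR2 [ 6.111e-01 -2.000e-04  3.500e-02] [ 0.01   -0.1008]
tcp [ 0.0346 -0.071 ]
[array([ 0.0226, -0.0271]), array([ 0.0467, -0.027 ])]
shoe end [array([ 0.0255, -0.0179]), array([ 0.0437, -0.0179])]
```

Call:
{"name": "play_rows", "arguments": {
  "moves": [
    {"claw": 1.5, "delta_pos": [0, 0, 2.5], "twist": 0},
    {"claw": 1.5, "delta_pos": [0, 0, 5], "twist": 0},
    {"claw": 1.5, "delta_pos": [0, 0, 7], "twist": 0},
    {"claw": 1.5, "delta_pos": [0, 0, 7.6], "twist": 0},
    {"claw": 1.5, "delta_pos": [0, 0, 7.7], "twist": 0},
    {"claw": 1.5, "delta_pos": [0, 0, 7.7], "twist": 0}
  ]
}}

```text
clock: 5.82
tcp_pos: [0.641, 0.0247, 0.0604]
orientation: [0.001, 0.76, 0.65, 0.001]
wrist_force: [-0.0, -0.4, -1.1]
finger_gap: 0.0255
```

Call:
{"name": "play_rows", "arguments": {
  "moves": [
    {"claw": 1.5, "delta_pos": [0, 0, 0.15], "twist": 0},
    {"claw": 1.5, "delta_pos": [0, -0.5, 0.15], "twist": 0},
    {"claw": 1.5, "delta_pos": [0, -1.1, 0.15], "twist": 0},
    {"claw": 1.5, "delta_pos": [0, -1.7, 0.15], "twist": 0},
    {"claw": 1.5, "delta_pos": [0, -2.3, 0.15], "twist": 0},
    {"claw": 1.5, "delta_pos": [0, -2.9, 0.15], "twist": 0},
    {"claw": 1.5, "delta_pos": [0, -3.5, 0.15], "twist": 0},
    {"claw": 1.5, "delta_pos": [0, -4.1, 0.15], "twist": 0},
    {"claw": 1.5, "delta_pos": [0, -4.7, 0.15], "twist": 0},
    {"claw": 1.5, "delta_pos": [0, -5.3, 0.15], "twist": 0}
  ]
}}

```text
clock: 7.08
tcp_pos: [0.5877, 0.0335, 0.0579]
orientation: [0.0, 0.76, 0.65, 0.0]
wrist_force: [0.0, -0.2, -1.4]
finger_gap: 0.0252
```

Call:
{"name": "play_rows", "arguments": {
  "moves": [
    {"claw": 1.5, "delta_pos": [0, -0.5, 0], "twist": 0},
    {"claw": 1.5, "delta_pos": [0, -1, 0], "twist": 0},
    {"claw": 1.5, "delta_pos": [0, -1.5, 0], "twist": 0},
    {"claw": 1.5, "delta_pos": [0, -2, 0], "twist": 0},
    {"claw": 1.5, "delta_pos": [0, -2.5, 0], "twist": 0},
    {"claw": 1.5, "delta_pos": [0, -3, 0], "twist": 0},
    {"claw": 1.5, "delta_pos": [0, -3.2, 0], "twist": 0},
    {"claw": 1.5, "delta_pos": [0, -3.2, 0], "twist": 0}
  ]
}}

```text
clock: 8.07
tcp_pos: [0.5563, 0.0384, 0.0579]
orientation: [0.0, 0.76, 0.65, 0.0]
wrist_force: [0.4, 0.4, -1.7]
finger_gap: 0.0255
```

Call:
{"name": "play_rows", "arguments": {
  "moves": [
    {"claw": 1.5, "delta_pos": [0, 0, -1], "twist": 0},
    {"claw": 1.5, "delta_pos": [0, 0, -4], "twist": 0},
    {"claw": 1.5, "delta_pos": [0, 2, -8], "twist": 0},
    {"claw": 1.5, "delta_pos": [0, 6, -9], "twist": 0},
    {"claw": 1.5, "delta_pos": [0, 9, -9], "twist": 0},
    {"claw": 1.5, "delta_pos": [0, 9, -9], "twist": 0}
  ]
}}

```text
clock: 8.82
tcp_pos: [0.6476, 0.0238, 0.1483]
orientation: [0.001, 0.76, 0.65, 0.001]
wrist_force: [-0.7, -0.8, -1.8]
finger_gap: 0.0256
```

```bash
python3 - <<'E'
from h import *
i=imaging.camera_info('wrist');im=imaging.read_camera('wrist')[:,:,::-1];cv2.imwrite('pics/wrist3.png',im)
s=imaging.read_camera('scene')[:,:,::-1];cv2.imwrite('pics/scene3.png',s)
H=np.zeros((600,800,3),np.uint8);H[:400,:533]=cv2.resize(im,(533,400))
c=cv2.resize(s[235:335,325:425],(267,267));H[:267,533:]=c;cv2.imwrite('pics/v3.png',H[:400])
print(get_state()['tcp_pos'])
h=cv2.cvtColor(im,cv2.COLOR_BGR2HSV);m=cv2.inRange(h,(22,180,80),(35,255,255));n,l,st,ce=cv2.connectedComponentsWithStats(m)
for k in range(1,n):
    if st[k,4]>30:
        P=onz('wrist',ce[k],.012,i);r=P[:2]-[.617,.101];a=np.radians(-9);x=np.array([np.cos(a),np.sin(a)]);print(st[k],ce[k].round(),(r@x).round(4),(r@[-x[1],x[0]]).round(4))
E
```

```text
[0.64491332 0.02443204 0.14767918]
[588  59  32  19 366] [604.  69.] 0.2464 0.0471
[182 183   6  12  49] [185. 189.] -0.0576 -0.0399
[154 195  26  24 238] [166. 205.] -0.0736 -0.0524
[169 237  11  16 135] [174. 245.] -0.0706 -0.0839
[156 257  30  11 316] [170. 262.] -0.0753 -0.0984
```

View pics/v3.png

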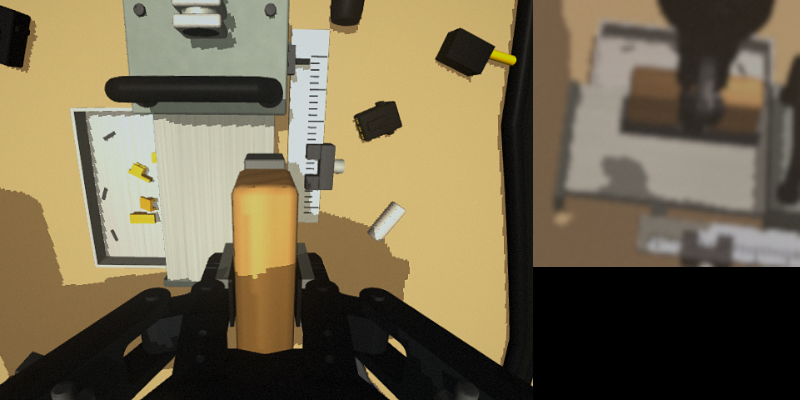

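All four clippings are in the tray (wrist px about (185,189), (166,205), (174,245), (170,262)) and the slideway is clear. Next I put the block back on its old spot.

Call:
{"name": "play_rows", "arguments": {
  "moves": [
    {"claw": 1.5, "delta_pos": [-2, -0.9, 0], "twist": 1},
    {"claw": 1.5, "delta_pos": [-7, -3.1, 0], "twist": 3},
    {"claw": 1.5, "delta_pos": [-12, -5.4, 0], "twist": 5},
    {"claw": 1.5, "delta_pos": [-17, -7.6, 0], "twist": 6.6},
    {"claw": 1.5, "delta_pos": [-22, -9.8, 0], "twist": 6.6},
    {"claw": 1.5, "delta_pos": [-27, -12, 0], "twist": 6.6},
    {"claw": 1.5, "delta_pos": [-31, -13.8, 0], "twist": 6.6},
    {"claw": 1.5, "delta_pos": [-33.5, -14.9, 0], "twist": 6.6},
    {"claw": 1.5, "delta_pos": [-34.2, -15.3, 0], "twist": 6.6},
    {"claw": 1.5, "delta_pos": [-34.2, -15.3, 2], "twist": 6.6},
    {"claw": 1.5, "delta_pos": [-34.2, -15.3, 4], "twist": 6.6},
    {"claw": 1.5, "delta_pos": [-34.2, -15.3, 4], "twist": 6.6}
  ]
}}

```text
clock: 10.42
tcp_pos: [0.4401, -0.2876, 0.1066]
orientation: [-0.002, 0.796, 0.606, -0.0]
wrist_force: [-0.2, 0.8, -2.4]
finger_gap: 0.0254
```

Call:
{"name": "play_rows", "arguments": {
  "moves": [
    {"claw": 1.5, "delta_pos": [0, 0, 3], "twist": 0},
    {"claw": 1.5, "delta_pos": [0, 0, 5.5], "twist": 0},
    {"claw": 1.5, "delta_pos": [0, 0, 7], "twist": 0},
    {"claw": 1.5, "delta_pos": [0, 0, 7.6], "twist": 0},
    {"claw": 1.5, "delta_pos": [0, 0, 7.8], "twist": 0},
    {"claw": 1.5, "delta_pos": [0, 0, 7.8], "twist": 0},
    {"claw": 1.5, "delta_pos": [0, 0, 7.8], "twist": 0}
  ]
}}

```text
clock: 11.3
tcp_pos: [0.4417, -0.2902, 0.0305]
orientation: [0.001, 0.796, 0.605, 0.0]
wrist_force: [0.2, -0.0, -0.9]
finger_gap: 0.0255
```

Call:
{"name": "play_rows", "arguments": {
  "moves": [
    {"claw": 1.5, "delta_pos": [0, 0, 0.1], "twist": 0},
    {"claw": 1.5, "delta_pos": [0, 0, 0.2], "twist": 0},
    {"claw": 1.5, "delta_pos": [0, 0, 0.3], "twist": 0},
    {"claw": 1.5, "delta_pos": [0, 0, 0.3], "twist": 0}
  ]
}}

```text
clock: 11.8
tcp_pos: [0.4414, -0.2898, 0.0277]
orientation: [0.0, 0.796, 0.605, 0.0]
wrist_force: [-1.5, 1.9, 6.8]
finger_gap: 0.0253
```

Call:
{"name": "play_rows", "arguments": {
  "moves": [
    {"claw": 3.2, "delta_pos": [0, 0, 0], "twist": 0},
    {"claw": 4, "delta_pos": [0, 0, 0], "twist": 0},
    {"claw": 5, "delta_pos": [0, 0, 0], "twist": 0},
    {"claw": 6, "delta_pos": [0, 0, 0], "twist": 0},
    {"claw": 6, "delta_pos": [0, 0, 0], "twist": 0},
    {"claw": 6, "delta_pos": [0, 0, 0], "twist": 0},
    {"claw": 6, "delta_pos": [0, 0, -2], "twist": 0},
    {"claw": 6, "delta_pos": [0, 0, -6], "twist": 0},
    {"claw": 6, "delta_pos": [0, 0, -11], "twist": 0},
    {"claw": 6, "delta_pos": [0, 0, -16], "twist": 0},
    {"claw": 6, "delta_pos": [0, 0, -18], "twist": 0},
    {"claw": 6, "delta_pos": [0, 0, -18], "twist": 0}
  ]
}}

```text
clock: 13.3
tcp_pos: [0.4422, -0.2906, 0.2086]
orientation: [0.002, 0.796, 0.605, 0.0]
wrist_force: [0.8, -0.1, -0.3]
finger_gap: 0.06
```

```bash
python3 - <<'E'
from h import *
s=get_state();print(s['clock'],s['tcp_pos'].round(4),s['orientation'].round(4))
for c in ['side','scene']:
    cv2.imwrite(f'pics/{c}4.png',imaging.read_camera(c)[:,:,::-1])
    print(c,[(np.round(r['extent']).astype(int).tolist(),round(r['conf'],2)) for r in spotter.spot_in(c,'scraper_center')[:5]])
s4=cv2.imread('pics/scene4.png');w=cv2.imread('pics/side4.png')
H=np.zeros((400,800,3),np.uint8);H[:,:400]=cv2.resize(s4[150:250,180:280],(400,400));H[:,400:]=cv2.resize(s4[230:330,325:425],(400,400),interpolation=cv2.INTER_CUBIC);cv2.imwrite('pics/v4.png',H)
E
```

```text
13.3 [ 0.4422 -0.2906  0.2086] [2.000e-03 7.960e-01 6.053e-01 4.000e-04]
side [([285, 314, 296, 366], 0.8), ([310, 89, 372, 257], 0.33)]
scene [([188, 173, 217, 224], 0.75), ([245, 165, 301, 214], 0.74), ([213, 222, 260, 249], 0.56)]
```

View pics/v4.png

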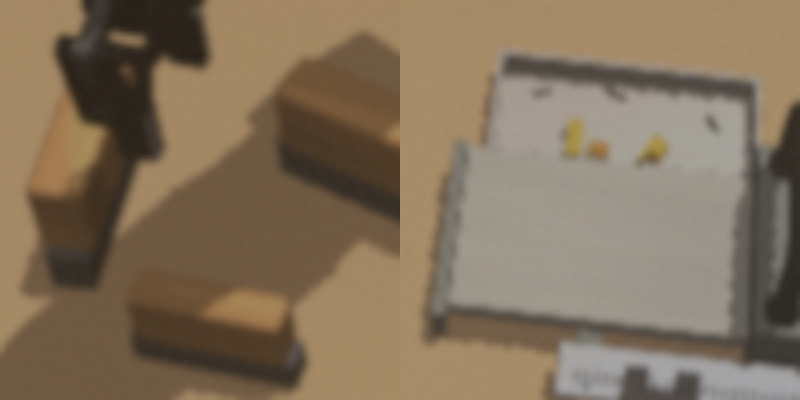

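The scraper stands upright on its old spot, the slideway is clear, and the clippings lie in the tray (one partly hidden behind the slideway edge). Next is the handle, with the tool turned so the jaws open along the pull.

Call:
{"name": "play_rows", "arguments": {
  "moves": [
    {"claw": 5, "delta_pos": [2, 0.3, 0], "twist": 6},
    {"claw": 5, "delta_pos": [6, 0.9, 0], "twist": 15},
    {"claw": 5, "delta_pos": [11, 1.6, 0], "twist": 25},
    {"claw": 5, "delta_pos": [16, 2.3, 0], "twist": 35},
    {"claw": 5, "delta_pos": [21, 3.1, 0], "twist": 45},
    {"claw": 5, "delta_pos": [26, 3.8, 0], "twist": 55},
    {"claw": 5, "delta_pos": [31, 4.5, 0], "twist": 65},
    {"claw": 5, "delta_pos": [36, 5.3, 0], "twist": 75},
    {"claw": 5, "delta_pos": [41, 6, 0], "twist": 82},
    {"claw": 5, "delta_pos": [43.8, 6.4, 0], "twist": 83.5},
    {"claw": 5, "delta_pos": [43.8, 6.4, 0], "twist": 83.5},
    {"claw": 5, "delta_pos": [43.8, 6.4, 0], "twist": 83.5}
  ]
}}

```text
clock: 15.0
tcp_pos: [0.616, 0.0572, 0.2064]
orientation: [-0.023, 0.999, -0.029, -0.001]
wrist_force: [0.3, 0.1, 0.3]
finger_gap: 0.05
```

```bash
python3 - <<'E'
from h import *
s=get_state();print(s['clock'],s['tcp_pos'].round(4),s['orientation'].round(4),s['joint_pos'].round(2))
i=imaging.camera_info('wrist');im=imaging.read_camera('wrist')[:,:,::-1];cv2.imwrite('pics/wrist5.png',im)
import pickle;pickle.dump(i,open('i5.pkl','wb'))
E
```

```text
15.0 [0.616  0.0572 0.2064] [-0.0228  0.9993 -0.0293 -0.001 ] [-0.06  0.41  0.12  1.29  0.05  3.14]
```

View pics/wrist5.png

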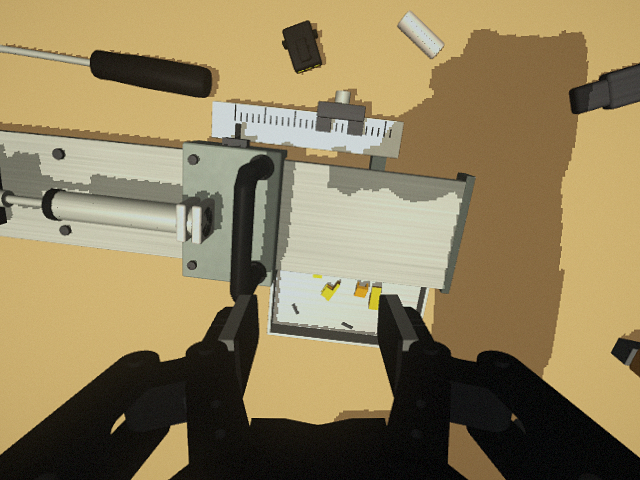

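The wrist is at its last-joint limit (q6 = 3.14) and slightly tilted, so I'll turn the other way. This picture shows the rule well (pointer about (238,131), clip about (340,117)), so I'll first measure the notch–pointer distance numerically from it.

```bash
python3 - <<'E'
from h import *
import pickle
a=np.radians(-9);X=np.array([np.cos(a),np.sin(a)]);Y=np.array([-X[1],X[0]]);O=np.array([.617,.101])
for nm in ['5','2']:
    i=pickle.load(open(f'i{nm}.pkl','rb'));g=cv2.cvtColor(cv2.imread(f'pics/wrist{nm}.png'),cv2.COLOR_BGR2GRAY)
    ys=np.arange(-.09,.06,.0005)
    for z in (.0345,.038):
      for x in (.066,.070,.074,.078,.080,.082,.085,.088,.092):
        uv=np.array([proj('wrist',[*(O+x*X+y*Y),z],i) for y in ys],np.float32)
        v=cv2.remap(g,uv[:,:1].copy(),uv[:,1:].copy(),cv2.INTER_LINEAR).ravel();d=(v<100).astype(int)
        e=np.flatnonzero(np.diff(np.r_[0,d,0]));print(nm,z,x,[(round(ys[p]*1e3,1),round(ys[q-1]*1e3,1)) for p,q in zip(e[::2],e[1::2]) if q-p>3])
    if nm=='5':
        for q in ['pointer','notch']: print(q,[(np.round(r['extent']).tolist(),round(r['conf'],2)) for r in spotter.spot_in('wrist',q)[:3]])
E
```

```text
5 0.0345 0.066 [(np.float64(35.0), np.float64(39.5))]
5 0.0345 0.07 [(np.float64(35.0), np.float64(39.5))]
5 0.0345 0.074 [(np.float64(35.0), np.float64(39.5))]
5 0.0345 0.078 [(np.float64(-63.5), np.float64(-52.0)), (np.float64(-37.5), np.float64(-35.5)), (np.float64(-34.5), np.float64(-28.5))]
5 0.0345 0.08 [(np.float64(-63.0), np.float64(-52.0)), (np.float64(-38.0), np.float64(-26.5))]
5 0.0345 0.082 [(np.float64(-63.5), np.float64(-52.5)), (np.float64(-38.0), np.float64(-27.0))]
5 0.0345 0.085 [(np.float64(-63.0), np.float64(-52.0)), (np.float64(-37.5), np.float64(-27.0))]
5 0.0345 0.088 [(np.float64(-63.5), np.float64(-51.5)), (np.float64(-47.0), np.float64(-44.5)), (np.float64(-40.5), np.float64(-27.0))]
5 0.0345 0.092 [(np.float64(-64.5), np.float64(-25.5))]
5 0.038 0.066 [(np.float64(34.0), np.float64(38.5))]
5 0.038 0.07 [(np.float64(34.5), np.float64(38.5))]
5 0.038 0.074 [(np.float64(34.5), np.float64(38.5))]
5 0.038 0.078 [(np.float64(-63.0), np.float64(-52.0)), (np.float64(-37.5), np.float64(-35.5)), (np.float64(-34.0), np.float64(-28.5))]
5 0.038 0.08 [(np.float64(-63.0
[... 1135 characters left out ...]
0.0345 0.092 [(np.float64(-63.5), np.float64(-24.5))]
2 0.038 0.066 [(np.float64(35.0), np.float64(39.0))]
2 0.038 0.07 [(np.float64(35.0), np.float64(38.5))]
2 0.038 0.074 [(np.float64(35.0), np.float64(38.5))]
2 0.038 0.078 [(np.float64(-62.5), np.float64(-49.5)), (np.float64(-37.0), np.float64(-25.0))]
2 0.038 0.08 [(np.float64(-62.5), np.float64(-50.0)), (np.float64(-37.0), np.float64(-25.0))]
2 0.038 0.082 [(np.float64(-64.0), np.float64(-50.0)), (np.float64(-37.0), np.float64(-25.0))]
2 0.038 0.085 [(np.float64(-62.5), np.float64(-50.0)), (np.float64(-37.0), np.float64(-25.0))]
2 0.038 0.088 [(np.float64(-62.5), np.float64(-25.0))]
2 0.038 0.092 [(np.float64(-62.5), np.float64(-24.5))]
```

Pull needed is about 81.8 mm (pointer y = 37.2 mm, notch -44.6 mm). Next I turn the wrist back the other way.

Call:
{"name": "play_rows", "arguments": {
  "moves": [
    {"claw": 5, "delta_pos": [0, 0, 0], "twist": -10},
    {"claw": 5, "delta_pos": [0, 0, 0], "twist": -20},
    {"claw": 5, "delta_pos": [0, 0, 0], "twist": -30},
    {"claw": 5, "delta_pos": [0, 0, 0], "twist": -40},
    {"claw": 5, "delta_pos": [0, 0, 0], "twist": -50},
    {"claw": 5, "delta_pos": [0, 0, 0], "twist": -60},
    {"claw": 5, "delta_pos": [0, 0, 0], "twist": -70},
    {"claw": 5, "delta_pos": [0, 0, 0], "twist": -80},
    {"claw": 5, "delta_pos": [0, 0, 0], "twist": -90},
    {"claw": 5, "delta_pos": [0, 0, 0], "twist": -90}
  ]
}}

```text
clock: 16.4
tcp_pos: [0.6163, 0.0574, 0.2072]
orientation: [-0.016, 0.728, 0.685, 0.016]
wrist_force: [0.1, -0.8, 0.1]
finger_gap: 0.0499
```

Call:
{"name": "play_rows", "arguments": {
  "moves": [
    {"claw": 5, "delta_pos": [0.6, 0, 0], "twist": -10},
    {"claw": 5, "delta_pos": [1.3, 0, 0.1], "twist": -20},
    {"claw": 5, "delta_pos": [2, 0, 0.1], "twist": -30},
    {"claw": 5, "delta_pos": [2.7, 0.1, 0.1], "twist": -40},
    {"claw": 5, "delta_pos": [3.4, 0.1, 0.2], "twist": -50},
    {"claw": 5, "delta_pos": [4.1, 0.1, 0.2], "twist": -60},
    {"claw": 5, "delta_pos": [4.8, 0.1, 0.2], "twist": -70},
    {"claw": 5, "delta_pos": [5.4, 0.1, 0.2], "twist": -80},
    {"claw": 5, "delta_pos": [5.7, 0.1, 0.2], "twist": -84.5},
    {"claw": 5, "delta_pos": [5.7, 0.1, 0.2], "twist": -84.5},
    {"claw": 5, "delta_pos": [5.7, 0.1, 0.2], "twist": -84.5}
  ]
}}

```text
clock: 17.77
tcp_pos: [0.6208, 0.1144, 0.2075]
orientation: [-0.002, 0.078, 0.997, 0.023]
wrist_force: [0.2, -0.5, 0.2]
finger_gap: 0.0499
```

```bash
cat > tr.py <<'E'
from h import *
from scipy.spatial.transform import Rotation as Ro
def rep():
    s=get_state();q=s['orientation'];R=Ro.from_quat([q[1],q[2],q[3],q[0]]).as_matrix()
    a=np.radians(-9);X=np.array([np.cos(a),np.sin(a)]);Y=np.array([-X[1],X[0]]);p=s['tcp_pos'];r=p[:2]-[.617,.101]
    print(s['clock'],p.round(4),'tester',(r@X).round(4),(r@Y).round(4),'ang x',np.degrees(np.arctan2(R[1,0],R[0,0])).round(1),'F',s['wrist_force'].round(1),s['finger_gap'],s['joint_pos'].round(2));print(R.round(3));return s,R,X,Y
E
python3 -c "from tr import *;rep()"
```

```text
17.775 [0.6208 0.1144 0.2075] tester 0.0016 0.0138 ang x 171.0 F [ 0.2 -0.5  0.2] 0.049943060517648886 [0.03 0.43 0.15 1.29 0.05 0.19]
[[-0.988  0.156  0.001]
 [ 0.156  0.987  0.046]
 [ 0.007  0.045 -0.999]]
```

Call:
{"name": "play_rows", "arguments": {
  "moves": [
    {"claw": 5, "delta_pos": [0, -0.1, 2.5], "twist": 0},
    {"claw": 5, "delta_pos": [0, -0.3, 6], "twist": 0},
    {"claw": 5, "delta_pos": [0, -0.4, 9], "twist": 0},
    {"claw": 5, "delta_pos": [0, -0.5, 11], "twist": 0},
    {"claw": 5, "delta_pos": [0, -0.5, 11.8], "twist": 0},
    {"claw": 5, "delta_pos": [0, -0.5, 11.8], "twist": 0},
    {"claw": 5, "delta_pos": [0, -0.5, 11.8], "twist": 0}
  ]
}}

```text
clock: 18.65
tcp_pos: [0.621, 0.115, 0.0905]
orientation: [-0.001, 0.077, 0.997, 0.023]
wrist_force: [0.6, 0.2, 0.3]
finger_gap: 0.0499
```

```bash
python3 -c "from tr import *;rep()"
```

```text
18.65 [0.621  0.115  0.0905] tester 0.0017 0.0145 ang x 171.2 F [0.6 0.2 0.3] 0.049877650611513856 [ 0.03  0.49 -0.05  1.03  0.05  0.19]
[[-0.988  0.153  0.002]
 [ 0.153  0.987  0.046]
 [ 0.005  0.046 -0.999]]
```

Now close on the bar.

Call:
{"name": "play_rows", "arguments": {
  "moves": [
    {"claw": 3, "delta_pos": [0, 0, 0], "twist": 0},
    {"claw": 0.5, "delta_pos": [0, 0, 0], "twist": 0},
    {"claw": 0.5, "delta_pos": [0, 0, 0], "twist": 0},
    {"claw": 0.5, "delta_pos": [0, 0, 0], "twist": 0},
    {"claw": 0.5, "delta_pos": [0, 0, 0], "twist": 0},
    {"claw": 0.5, "delta_pos": [0, 0, 0], "twist": 0},
    {"claw": 0.5, "delta_pos": [0, 0, 0], "twist": 0},
    {"claw": 0.5, "delta_pos": [0, 0, 0], "twist": 0}
  ],
  "force": 60
}}

```text
clock: 19.65
tcp_pos: [0.6205, 0.1144, 0.0902]
orientation: [-0.001, 0.077, 0.997, 0.022]
wrist_force: [-1.1, -4.4, 5.5]
finger_gap: 0.0119
```

```bash
python3 -c "from tr import *;rep()"
```

```text
19.65 [0.6205 0.1144 0.0902] tester 0.0013 0.0138 ang x 171.2 F [-1.1 -4.4  5.5] 0.011882490080221561 [ 0.03  0.49 -0.05  1.03  0.04  0.19]
[[-0.988  0.154  0.002]
 [ 0.154  0.987  0.045]
 [ 0.005  0.044 -0.999]]
```

Call:
{"name": "play_rows", "arguments": {
  "moves": [
    {"claw": 0.5, "delta_pos": [0, -0.4, -0.02], "twist": 0},
    {"claw": 0.5, "delta_pos": [0, -1.1, -0.05], "twist": 0},
    {"claw": 0.5, "delta_pos": [0, -1.8, -0.08], "twist": 0},
    {"claw": 0.5, "delta_pos": [0, -2.5, -0.11], "twist": 0},
    {"claw": 0.5, "delta_pos": [0, -3.2, -0.14], "twist": 0},
    {"claw": 0.5, "delta_pos": [0, -3.9, -0.17], "twist": 0},
    {"claw": 0.5, "delta_pos": [0, -4.6, -0.2], "twist": 0},
    {"claw": 0.5, "delta_pos": [0, -5.3, -0.23], "twist": 0},
    {"claw": 0.5, "delta_pos": [0, -6, -0.27], "twist": 0},
    {"claw": 0.5, "delta_pos": [0, -6.6, -0.3], "twist": 0},
    {"claw": 0.5, "delta_pos": [0, -7, -0.32], "twist": 0},
    {"claw": 0.5, "delta_pos": [0, -7, -0.32], "twist": 0}
  ]
}}

```text
clock: 21.15
tcp_pos: [0.6096, 0.0499, 0.0902]
orientation: [-0.001, 0.075, 0.997, 0.027]
wrist_force: [-0.3, 14.2, 7.0]
finger_gap: 0.0127
```

```bash
cat > chk.py <<'E'
from tr import *
import sys
s,R,X,Y=rep();O=np.array([.617,.101])
im=imaging.read_camera('scene')[:,:,::-1];cv2.imwrite(f'pics/scene{sys.argv[1]}.png',im);g=cv2.cvtColor(im,cv2.COLOR_BGR2GRAY);i=imaging.camera_info('scene')
for nm,gg in (('0',cv2.imread('pics/scene0.png',0)),('now',g)):
  for x in (.066,.070,.073,.080,.084):
    ys=np.arange(-.09,.06,.001);uv=np.array([proj('scene',[*(O+x*X+y*Y),.036],i) for y in ys],np.float32)
    v=cv2.remap(gg,uv[:,:1].copy(),uv[:,1:].copy(),cv2.INTER_LINEAR).ravel();print(nm,x,' '.join(str(int(k)) for k in v[::2]))
    d=(v<110).astype(int)
    e=np.flatnonzero(np.diff(np.r_[0,d,0]));print(nm,x,[(int(round(ys[p]*1e3)),int(round(ys[q-1]*1e3))) for p,q in zip(e[::2],e[1::2])])
w=imaging.read_camera('wrist')[:,:,::-1];cv2.imwrite(f'pics/wrist{sys.argv[1]}.png',w)
E
python3 chk.py 6
```

```text
21.15 [0.6096 0.0499 0.0902] tester 0.0007 -0.0516 ang x 171.4 F [-0.3 14.2  7. ] 0.012696585110122085 [-0.08  0.45 -0.1   1.02  0.05  0.07]
[[-0.989  0.15   0.002]
 [ 0.15   0.987  0.054]
 [ 0.006  0.054 -0.999]]
0 0.066 116 120 123 126 128 126 121 117 113 111 110 109 110 111 112 114 113 110 109 108 109 111 111 111 111 110 108 106 107 109 110 109 110 109 108 107 105 106 107 105 99 92 80 70 70 75 81 81 80 78 74 74 73 74 77 75 70 64 60 56 55 54 51 48 52 58 62 62 62 65 69 71 75 74 70
0 0.066 [(-69, -67), (-55, -50), (-39, -31), (-28, -27), (-24, 59)]
0 0.07 152 152 154 155 157 156 155 152 150 151 149 151 152 152 153 152 151 149 148 150 151 152 153 152 151 149 148 148 150 151 150 150 150 151 148 147 147 148 148 143 137 128 118 116 126 137 144 143 140 138 137 137 139 140 139 131 114 105 105 104 103 88 70 61 76 98 112 124 130 133 138 141 139 134 120
0 0.07 [(23, 41)]
0 0.073 163 163 164 165 164 164 164 163 162 163 164 164 164 163 162 160 159 158 159 162 164 164 164 163 162 161 159 159 159 159 159 161 163 163 162 162 163 164 163 161 160 156 152 152 156 161 163 162 162 162 161 162 162 162 1
[... 1689 characters left out ...]
163 148
now 0.073 [(-32, -27)]
now 0.08 138 149 158 163 165 164 164 165 166 167 167 162 140 108 90 86 86 93 116 143 160 168 169 167 160 137 107 91 84 77 82 108 144 162 167 167 168 169 169 170 169 169 168 167 168 167 168 169 169 169 169 168 168 169 168 167 168 169 168 168 168 169 169 169 169 170 170 169 170 171 170 170 169 167 157
now 0.08 [(-64, -55), (-38, -28)]
now 0.084 149 149 151 151 153 151 151 152 152 152 149 138 117 89 75 74 75 82 104 130 147 158 159 152 141 116 88 75 73 73 82 107 134 149 156 156 159 159 158 158 154 157 153 154 156 154 158 158 158 160 158 159 157 159 157 152 152 152 153 155 153 157 161 165 162 159 164 168 170 169 170 171 170 165 153
now 0.084 [(-65, -54), (-39, -28)]
```

Call:
{"name": "play_rows", "arguments": {
  "moves": [
    {"claw": 0.5, "delta_pos": [0, -0.4, -0.02], "twist": 0},
    {"claw": 0.5, "delta_pos": [0, -0.8, -0.04], "twist": 0},
    {"claw": 0.5, "delta_pos": [0, -1.2, -0.06], "twist": 0},
    {"claw": 0.5, "delta_pos": [0, -1.5, -0.08], "twist": 0},
    {"claw": 0.5, "delta_pos": [0, -1.5, -0.08], "twist": 0},
    {"claw": 0.5, "delta_pos": [0, -1.5, -0.08], "twist": 0},
    {"claw": 0.5, "delta_pos": [0, -1.5, -0.08], "twist": 0}
  ]
}}

```text
clock: 22.12
tcp_pos: [0.6073, 0.036, 0.0902]
orientation: [-0.001, 0.075, 0.997, 0.028]
wrist_force: [-1.1, 15.2, 5.9]
finger_gap: 0.0122
```

```bash
python3 chk.py 7 | grep -v "^0 "
```

```text
22.125 [0.6073 0.036  0.0902] tester 0.0005 -0.0657 ang x 171.4 F [-1.1 15.2  5.9] 0.012173804924851745 [-0.1   0.45 -0.11  1.02  0.06  0.05]
[[-0.989  0.15   0.002]
 [ 0.149  0.987  0.055]
 [ 0.007  0.055 -0.998]]
now 0.066 90 88 86 82 80 82 87 91 88 85 83 85 87 86 88 87 80 71 65 64 64 65 58 51 51 57 61 64 72 81 84 81 79 76 77 77 79 81 82 81 80 83 88 96 102 106 109 109 108 107 105 105 103 104 106 107 108 108 108 104 104 98 91 95 111 123 126 126 123 117 109 104 107 106 104
now 0.066 [(-90, 37), (50, 59)]
now 0.07 130 137 137 137 139 143 148 149 147 147 147 150 150 150 149 145 128 112 105 108 110 105 88 72 80 100 116 126 136 145 147 145 143 141 141 142 145 146 145 143 143 145 146 147 148 150 152 152 151 150 147 149 149 149 150 149 149 148 149 146 146 146 145 149 152 154 154 153 151 149 149 150 149 145 134
now 0.07 [(-55, -51), (-48, -40)]
now 0.073 158 162 163 164 164 164 164 165 165 166 166 166 166 165 162 157 145 135 135 140 140 127 99 82 98 129 147 154 159 162 164 164 164 165 165 165 166 166 165 166 167 165 165 165 166 166 166 165 166 167 166 166 166 166 166 165 165 165 166 165 166 166 165 167 167 167 166 166 167 166 167 167 167 162 148
now 0.073 [(-46, -42)]
now 0.08 165 164 164 164 164 163 163 164 165 165 165 160 138 107 89 85 86 93 115 140 147 135 121 125 136 127 103 91 88 86 90 115 145 161 166 167 167 168 167 168 167 167 167 166 166 167 167 168 168 168 168 168 167 167 167 167 168 167 169 168 167 167 168 168 167 167 168 168 169 169 169 169 169 166 156
now 0.08 [(-64, -55), (-38, -29)]
now 0.084 153 149 149 150 152 150 150 151 151 152 148 137 117 90 76 73 74 82 104 127 135 137 137 137 136 114 87 75 73 73 81 107 134 149 155 154 158 158 158 158 154 156 154 153 155 152 157 157 157 159 155 157 155 157 156 151 152 150 152 154 151 156 160 163 161 157 163 168 168 169 168 168 169 165 152
now 0.084 [(-65, -54), (-39, -28)]
```

The pointer is about 2 mm short of the middle, so one small move more.

Call:
{"name": "play_rows", "arguments": {
  "moves": [
    {"claw": 0.5, "delta_pos": [0, -0.1, 0], "twist": 0},
    {"claw": 0.5, "delta_pos": [0, -0.2, -0.01], "twist": 0},
    {"claw": 0.5, "delta_pos": [0, -0.2, -0.01], "twist": 0},
    {"claw": 0.5, "delta_pos": [0, -0.2, -0.01], "twist": 0},
    {"claw": 0.5, "delta_pos": [0, -0.2, -0.01], "twist": 0},
    {"claw": 0.5, "delta_pos": [0, -0.2, -0.01], "twist": 0},
    {"claw": 0.5, "delta_pos": [0, -0.2, -0.01], "twist": 0},
    {"claw": 0.5, "delta_pos": [0, -0.2, -0.01], "twist": 0}
  ]
}}

```text
clock: 23.22
tcp_pos: [0.607, 0.0342, 0.0902]
orientation: [-0.001, 0.075, 0.997, 0.028]
wrist_force: [-0.1, 15.9, 6.1]
finger_gap: 0.0122
```

```bash
python3 chk.py 8 | grep -v "^0 " | grep -v "now 0.0.* 1.. 1.. "; python3 - <<'E'
import cv2,numpy as np
s=cv2.imread('pics/scene8.png')
H=np.zeros((600,800,3),np.uint8);H[:400]=cv2.resize(s[240:340,325:525],(800,400),interpolation=cv2.INTER_CUBIC);H[400:,:400]=cv2.resize(s[165:265,180:380],(400,200))
w=cv2.imread('pics/wrist8.png');H[400:,400:667]=cv2.resize(w,(267,200));cv2.imwrite('pics/v8.png',H)
E
```

```text
23.225 [0.607  0.0342 0.0902] tester 0.0005 -0.0675 ang x 171.4 F [-0.1 15.9  6.1] 0.012172801190621132 [-0.1   0.45 -0.11  1.02  0.06  0.05]
[[-0.989  0.149  0.002]
 [ 0.149  0.987  0.056]
 [ 0.007  0.055 -0.998]]
now 0.066 [(-90, 37), (51, 59)]
now 0.07 [(-55, -41)]
now 0.073 [(-48, -43)]
now 0.08 [(-64, -55), (-38, -29)]
now 0.084 [(-65, -54), (-39, -28)]
```

View pics/v8.png

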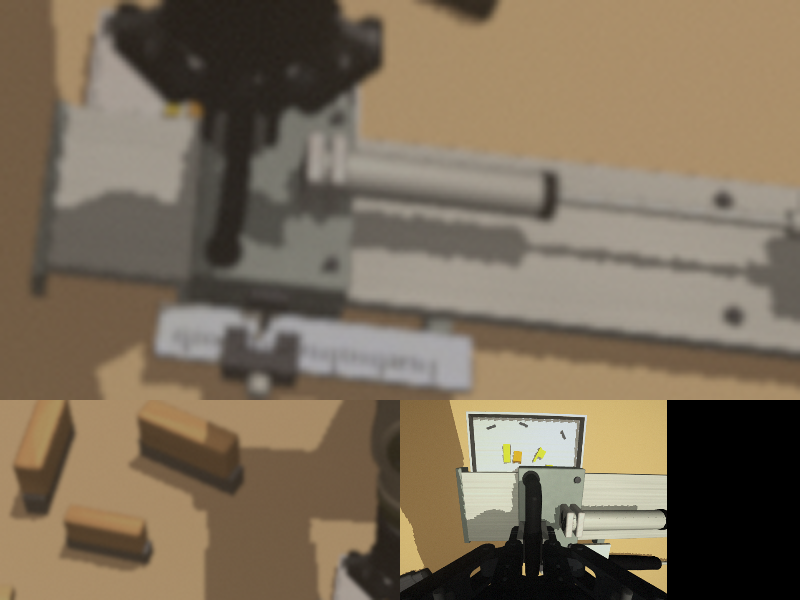

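The pointer, at about (262,322), stands centred between the clip's prongs. The clippings are in the tray, the block is upright and the handle is gripped. Handing in.

```bash
python3 -c "from h import *; print(env.hand_in())"
```

```text
the job is handed in; nothing more can be done
None
```

I swept the four clippings into the catch tray with the smallest of the three blocks. I stood the block back upright on its original spot. Then I gripped the bow handle and drew the carriage out to the notch. I handed in at about 23.3 s of the 58 s with the gripper still holding it.

- **Pointer:** it stood about 1 mm short of the notch middle by both the scene camera and the gripper travel (81.3 mm of about 82 mm). The tolerance is 7 mm.
- **Hold:** the wrist force along the pull was about 16 N, the grip was set to 60 N, and the arm was still.
- **Scraper block:** it stands upright, untouched and clear of the tester.
- **Clippings:** after the sweep the wrist picture showed all four in the tray and the slideway clear. One lies close against the slideway edge and is mostly hidden in the last views, so its position is the least certain.
- **Wrist turn:** the first turn toward the handle ran into the last joint's limit, so I turned the other way. That left the tool tilted about 3°, which I allowed for in the pull.

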